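# Draw the core rod of a gong mould to its mark

## Robot

A 6-joint arm with a two-finger parallel gripper is mounted at the origin on the work surface. World frame = base frame: x ahead of the robot, y to its left, z up, the work surface at z = 0. Lengths are in m, angles in rad, forces in N, time in s.
With the tool pointing down it reaches from about 0.275 to 0.725 m from the base axis. Payload 15.9 kg.
Tool frame: the origin (TCP) lies on the mounting face of the last link; the fingertips stand 173 mm ahead of it and the grasp point (between the pads) lies 155 mm ahead of it; y points along the fingers, x is the direction in which the jaws open and shut, and the axes are right-handed (so a half turn about y gives the same grasp; the last joint's range is limited). The gripper opens to 85 mm and grips with 20 to 120 N. Pads are 22 mm wide; open, the fingers measure 114 mm over their backs; the gripper's body (76 mm by 85 mm) begins 54 mm behind the grasp point. The pads swing forward as they close: fully open they stand 13 mm farther back than shut.
Start: joints at [1.31, 0.213, -0.034, 1.323, 0, 1.571], TCP at [0.129, 0.483, 0.405] pointing down, gripper open.
Joint ranges: [-2.98, 2.98], [-0.74, 1.72], [-1.14, 1.35], [-2.1, 2.04], [-1.57, 1.44], [-3.14, 3.14]. Speed limits (rad/s): [1.89, 1.89, 2.39, 2.57, 3.14, 3.14].

## Interface

Orientations are given as a unit quaternion [x, y, z, w].
In Python, from station import manip gives the robot as it stands.
- The arm moves only by the tool move_arm, never from a script. Its argument "steps" is a list of rows, each a list of 2 entries, a list of its own where there are three numbers: the shift along the tool's x, y, z in cm, then the turn about the tool's y in rad. In form: [[[tx, ty, tz], twist], ...]. A call has 1 to 8 rows; each row shifts and turns the pose as measured when the row begins, along the tool's axes as they then stand; what a row does not reach is not made up. A row lasts 1/10 s, in which the tool goes at most 50 mm and 8.59 degrees, less where a joint would pass 70% of its speed; a pose out of reach is approached as far as the arm can. A call with a gripper value outside its range is refused whole. "grip" is the finger opening in cm, from 0 to 8.54, set as the call begins (left out, the last holds). The fingers move at their own pace and stop on an object; the grip force is fixed at half the most. Time passes only in rows, so rows that do not move let the fingers close. It gives the time, the measured TCP pose, the force and the opening at its end, in the units of the state.
- manip.observe(): the state, without advancing time (a new reading comes with each control period).
- manip.read_camera(name): name is "scene" or "top" or "wrist"; returns a dict with "img" (480x640x3 uint8, red, green, blue), "intrinsics" (3x3 intrinsics, pixels), "world_from_camera" (4x4, takes a point from camera to world coordinates); the wrist camera has in their place "tool_from_camera" (4x4, takes a point from camera to tool coordinates, whose origin is the TCP and whose axes are the tool frame's). Camera axes: x right, y up, looking along -z (the intrinsics and any distortion apply to the point x, -y, -z); pixel columns grow to the right and rows downward; lengths in m; the calibration is good to about 2 mm. A picture is of the moment at which its call begins: read the wrist's pose just before it. There is no depth.
- manip.close_job(): hands the job in, once; it reports no verdict.
The state is a dict: "clock": time; "qpos": joint angles; "joint_velocities": joint speeds; "tau": joint torques, N m; "eef_pos": TCP position; "orientation": TCP orientation; "force": force on the tool from outside, world axes, zero at the start; "ft_torque": the same for the moment, N m; "width": finger opening in m.
Only numpy, scipy, OpenCV 4.12 (cv2) and the standard library are available. Lean on these libraries where they do the work, as an engineer would, in place of code of your own. Each camera call takes 0.05 s, during which the arm holds its last target.

## Task

Take hold of the wooden grip on the bronze mould cover, tip the cover clearly up (some 15 to 20 degrees) on its opposite edge, then lift it off and lay it flat in the middle of the light wooden board without dropping it. Then grip the head of the steel core rod in the middle of the mould pot and draw it straight up, without wedging it in its bore or pulling it right out, until the whole yellow band stands clear of the bore but none of the red band shows, and finish holding it still there, upright, in the gripper; leave the other things on the bench as they are.

Things in the scene. Friction and masses are not known exactly. Their poses are not given: they have to be found in the camera images.
- pot: Grey round mould pot with dark hoops, fixed to the bench: 168 mm diameter, 85 mm high; a low upstand ring (140 mm outer, 128 mm inner diameter, 8 mm high) stands on its top and keeps the cover from sliding. Origin: centre of its underside; z up. It stands on the robot's left or right, the board on the other side
- bore (a point): Centre of the bore's mouth, in the middle of the pot's flat top, 85 mm above the bench; z points up out of the bore. The bore is vertical, 19.6 mm in diameter and 85 mm deep
- lid: Bronze cover, an upside-down round pan, loose, about 0.4 kg: 158 mm outer diameter, wall 5 mm, 36 mm high, open below. At the start its edge stands on the pot's flat top, outside the upstand ring, and it hides the rod. Origin: centre of its open lower edge; z up, x towards the side where the wooden grip is
- lid_grip (a point): Centre of the upright dark wooden grip bar on top of the cover: 45 mm long (along the cover's x, radially), 12 mm thick (along the cover's y), 30 mm high. The centre lies 40 mm from the cover's axis and 51 mm above its lower edge; axes as the cover's. Pinched across its thickness it holds the cover firmly
- lid_heel (a point): Point of the cover's lower outer edge opposite the grip (79 mm from its axis, on -x): the cover pivots here when the grip's side is tipped up; axes as the cover's
- rod: Steel core rod, loose, about 0.3 kg: shank 18 mm in diameter and 75 mm long, hanging in the bore; above it a dark round head. Origin: centre of the underside of the head, which at the start rests on the pot's top; z up along the rod. Yellow band 25 to 37 mm below the head's underside, red band 55 to 67 mm below it. Let go, the rod drops back
- rod_head (a point): Centre of the rod's dark head, 28 mm in diameter and 28 mm high (14 mm above its underside); axes as the rod's. With the head lifted 37 to 55 mm from its seat the yellow band is all out and the red band all in
- board_top (a point): Centre of the top face of the light wooden board, 200 x 200 mm, 18 mm thick, fixed on the bench; axes along its sides, z up
- gong0: Bronze kettle gong, loose, 124 mm in diameter, 70 mm high, standing towards the far side of the bench; origin: centre of its underside. To be left alone
- gong1: Bronze kettle gong, loose, 124 mm in diameter, 70 mm high, standing towards the far side of the bench; origin: centre of its underside. To be left alone
- gong2: Bronze kettle gong, loose, 124 mm in diameter, 70 mm high, standing towards the far side of the bench; origin: centre of its underside. To be left alone
- whetstone: Grey whetstone block, loose, 130 x 40 x 25 mm, lying between pot and board; origin: centre of its underside. To be left alone
- mallet: Hammer, loose, 260 mm long, lying at the right; origin: at the middle of its underside. To be left alone
- bottle: Pale whitish water bottle with a blue cap, loose, 64 mm in diameter, 200 mm high, at the left; origin: centre of its underside. To be left alone
- tin: Green tin, loose, 76 mm in diameter, 90 mm high, at the left; origin: centre of its underside. To be left alone
Mind the look-alikes: they are no part of the job. What is shaped like the lid but purple or turquoise is not meant.

How it is judged:
By the outcome, as a careful person would: the job done as asked, in the order asked, and still so for the second after the job is handed in, while the arm keeps its last pose, push and grip.
It also fails if it takes over 61 s, if anything falls off the work surface, if the arm or the gripper's body presses on something with over 40 N, if the wrist force passes 120 N, or if a joint passes its speed limit or range.

## Working session

There is one attempt and no reset: what is moved stays moved. The work goes in short steps, Python scripts to look and compute and a tool call to move; the robot and the scene stay as the last step left them, time stands still between calls to the robot, and variables do not carry over. Pictures are saved under pics/ and viewed, and the job is handed in when it is done.

Besides the shell and the picture viewer there is one more tool, called after "Call:" as name([rows], argument=value, ...), one row to a line, values as JSON. move_arm: Moves the arm, as the interface text tells. Its arguments: {"type":"object","properties":{"steps":{"type":"array"},"grip":{"type":"number"}},"required":["steps"]}

```bash
ls; mkdir -p pics; python3 - <<'E'
from station import manip
import cv2,numpy as np
print(manip.observe())
for n in ["scene","top","wrist"]:
    r=manip.read_camera(n); cv2.imwrite(f"pics/{n}0.png",r["img"][:,:,::-1])
    print(n,{k:np.round(v,4).tolist() for k,v in r.items() if k!="img"})
E
```

```text
pics
{'clock': 0.0, 'qpos': array([ 1.31001075e+00,  2.13372672e-01, -3.50597583e-02,  1.32346404e+00,
       -3.50051393e-06,  1.57079460e+00]), 'joint_velocities': array([ 0.00024013,  0.00150231,  0.00074587,  0.00054821, -0.00170021,
        0.00099781]), 'tau': array([-5.15741733e-03, -6.86162066e+01,  4.87123668e+01,  1.75031269e-02,
       -2.42053266e-04,  7.04095427e-06]), 'eef_pos': array([0.12888552, 0.48296338, 0.40420753]), 'orientation': array([ 0.56100472,  0.43043636, -0.43105177, -0.56052887]), 'force': array([ 0.29086197,  0.89098134, -0.75838978]), 'ft_torque': array([ 0.06163262,  0.00310343, -0.02595433]), 'width': 0.08532140436622791}
scene {'intrinsics': [[458.1059, 0.0, 322.7278], [0.0, 458.1059, 235.3745], [0.0, 0.0, 1.0]], 'world_from_camera': [[0.3351, -0.6661, 0.6664, 1.3462], [0.942, 0.2522, -0.2216, -0.3068], [-0.0205, 0.7019, 0.7119, 0.9763], [0.0, 0.0, 0.0, 1.0]]}
top {'intrinsics': [[499.3058, 0.0, 321.071], [0.0, 499.3058, 241.1338], [0.0, 0.0, 1.0]], 'world_from_camera': [[-0.0103, 0.9912, -0.1318, 0.3357], [-0.9999, -0.011, -0.0048, -0.0028], [-0.0062, 0.1318, 0.9913, 1.3239], [0.0, 0.0, 0.0, 1.0]]}
wrist {'intrinsics': [[396.8372, 0.0, 314.814], [0.0, 396.8372, 247.7436], [0.0, 0.0, 1.0]], 'tool_from_camera': [[1.0, 0.0007, -0.0004, -0.0005], [-0.0006, 0.2577, -0.9662, 0.0311], [-0.0006, 0.9662, 0.2577, 0.0646], [0.0, 0.0, 0.0, 1.0]]}
```

View pics/scene0.png

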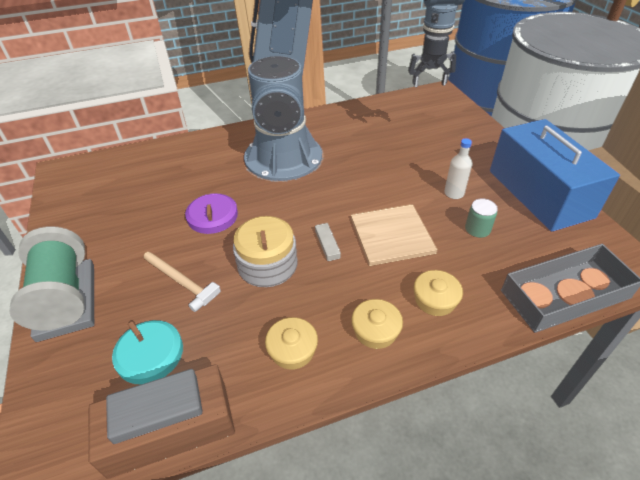

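View pics/top0.png

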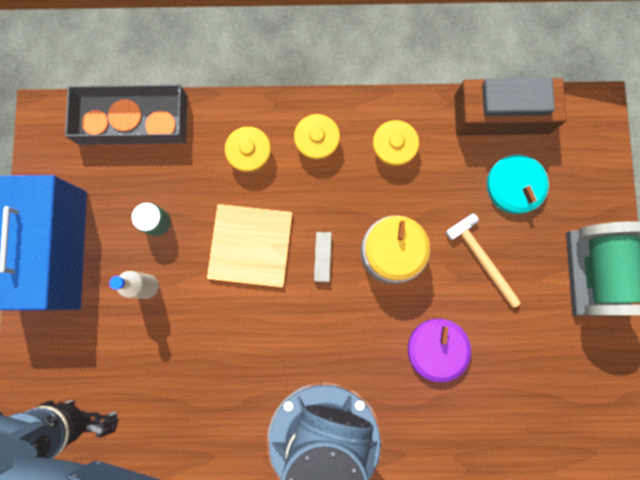

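View pics/wrist0.png

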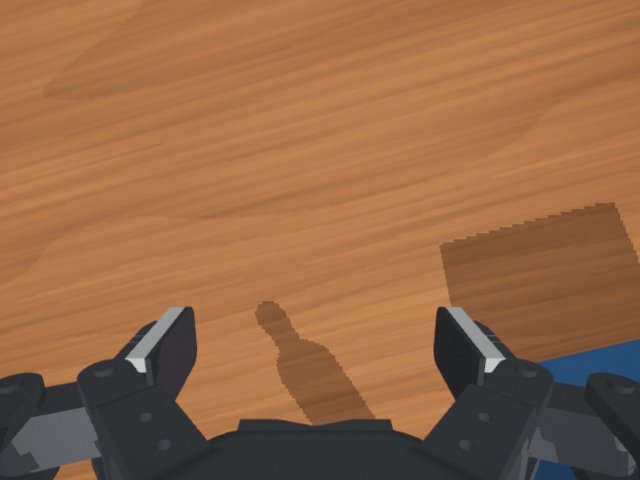

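The scene shows the bronze cover on the pot at top-image (397,247), with its grip towards +x. The board is at (250,246), on the left. I'll enlarge both for accurate points.

```bash
python3 - <<'E'
import cv2,numpy as np
t=cv2.imread("pics/top0.png"); s=cv2.imread("pics/scene0.png")
a=cv2.resize(t[200:300,350:450],None,fx=6,fy=6,interpolation=cv2.INTER_CUBIC); cv2.imwrite("pics/c1.png",a)
a=cv2.resize(t[195:295,200:340],None,fx=5,fy=5,interpolation=cv2.INTER_CUBIC); cv2.imwrite("pics/c2.png",a)
a=cv2.resize(s[200:300,220:310],None,fx=6,fy=6,interpolation=cv2.INTER_CUBIC); cv2.imwrite("pics/c3.png",a)
E
```

```text
(no output)
```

View pics/c1.png

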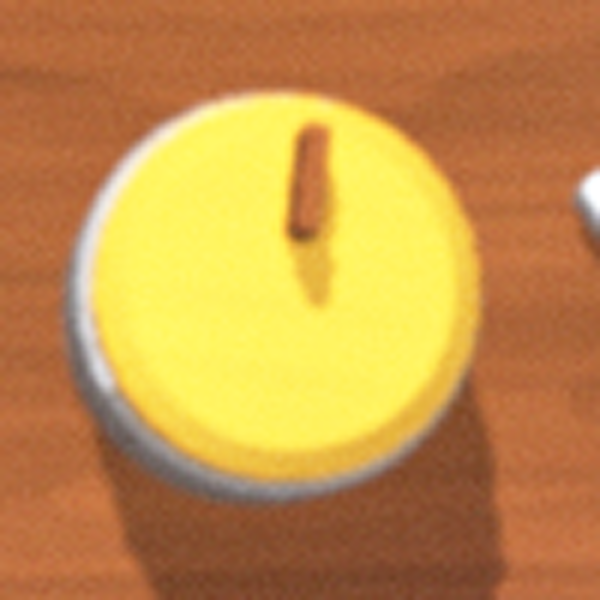

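View pics/c2.png

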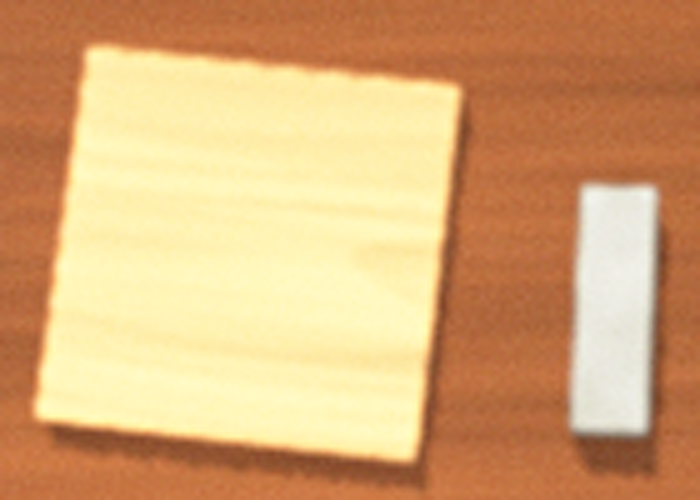

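View pics/c3.png

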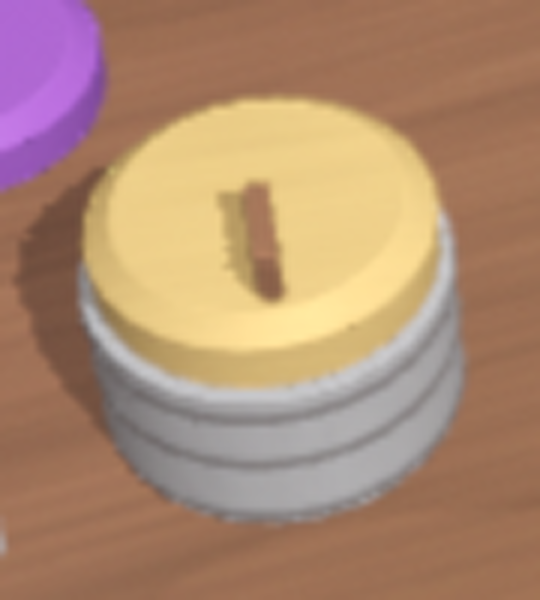

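```bash
cat > h.py <<'E'
import numpy as np,cv2
from station import manip
CAM={"scene":(np.array([[458.1059,0,322.7278],[0,458.1059,235.3745],[0,0,1]]),np.array([[0.3351,-0.6661,0.6664,1.3462],[0.942,0.2522,-0.2216,-0.3068],[-0.0205,0.7019,0.7119,0.9763],[0,0,0,1]])),
"top":(np.array([[499.3058,0,321.071],[0,499.3058,241.1338],[0,0,1]]),np.array([[-0.0103,0.9912,-0.1318,0.3357],[-0.9999,-0.011,-0.0048,-0.0028],[-0.0062,0.1318,0.9913,1.3239],[0,0,0,1]]))}
def hit(K,T,u,v,z):
    d=T[:3,:3]@np.array([(u-K[0,2])/K[0,0],-(v-K[1,2])/K[1,1],-1]); o=T[:3,3]
    return o+d*(z-o[2])/d[2]
def proj(K,T,P):
    c=(np.atleast_2d(P)-T[:3,3])@T[:3,:3]
    return np.c_[K[0,0]*c[:,0]/-c[:,2]+K[0,2], K[1,1]*-c[:,1]/-c[:,2]+K[1,2]]
def quatR(q):
    from scipy.spatial.transform import Rotation as R
    return R.from_quat(q).as_matrix()
def wrist():
    s=manip.observe(); r=manip.read_camera("wrist")
    Tw=np.eye(4);Tw[:3,:3]=quatR(s["orientation"]);Tw[:3,3]=s["eef_pos"]
    return r["img"],r["intrinsics"],Tw@r["tool_from_camera"],s
E
python3 - <<'E'
from h import *
np.set_printoptions(precision=4,suppress=True)
K,T=CAM["top"]
f=lambda x,y,z:print("top",hit(K,T,350+x/6,200+y/6,z))
f(315,127,.151);f(301,234,.151); 
# rim top flat ; lid extents left/right at z .121
f(93,300,.115);f(480,290,.115)
b=[hit(K,T,200+x/5,195+y/5,.018) for x,y in [(88,47),(461,86),(417,462),(36,418)]]
print(np.array(b),np.mean(b,0),[np.linalg.norm(b[i]-b[i-1]) for i in range(4)])
for p in [(580,186),(657,186),(650,432),(570,432)]: print("stone",hit(K,T,200+p[0]/5,195+p[1]/5,.025))
K,T=CAM["scene"]
f=lambda x,y,z:print("scene",hit(K,T,220+x/6,200+y/6,z))
f(257,183,.151);f(264,262,.151)
E
sed -i 's/^E$//' h.py
```

```text
top [ 0.5374 -0.1914  0.151 ]
top [ 0.4947 -0.1845  0.151 ]
top [ 0.4734 -0.1049  0.115 ]
top [ 0.4758 -0.2619  0.115 ]
[[0.6113 0.2785 0.018 ]
 [0.5878 0.0795 0.018 ]
 [0.3887 0.103  0.018 ]
 [0.4138 0.3024 0.018 ]] [0.5004 0.1909 0.018 ] [np.float64(0.1989195100666092), np.float64(0.20040621201739023), np.float64(0.20046325126580983), np.float64(0.2009798919573078)]
stone [0.5323 0.0166 0.025 ]
stone [ 0.5318 -0.0239  0.025 ]
stone [ 0.4027 -0.0186  0.025 ]
stone [0.4031 0.0229 0.025 ]
scene [ 0.5026 -0.1879  0.151 ]
scene [ 0.5491 -0.1967  0.151 ]
```

```bash
cat > ov.py <<'E'
from h import *
import sys
x0,y0,yaw=map(float,sys.argv[1:4]); yaw=np.radians(yaw)
th=np.linspace(0,2*np.pi,73)
for n,(cx,cy) in {"top":(350,200),"scene":(220,200)}.items():
    K,T=CAM[n]; im=cv2.imread(f"pics/{n}0.png")[cy:cy+100,cx:cx+100]
    im=cv2.resize(im,None,fx=6,fy=6,interpolation=cv2.INTER_CUBIC)
    def line(P,c): 
        p=(proj(K,T,P)-[cx,cy]+.5)*6-.5
        cv2.polylines(im,[np.int32(np.round(p*16))],False,c,1,cv2.LINE_AA,4)
    circ=lambda r,z:np.c_[x0+r*np.cos(th),y0+r*np.sin(th),0*th+z]
    line(circ(.084,.085),(255,0,0));line(circ(.084,0),(255,0,0));line(circ(.079,.085),(0,255,0))
    c,s=np.cos(yaw),np.sin(yaw)
    for z in (.121,.151):
        P=[[x0+a*c-b*s,y0+a*s+b*c,z] for a,b in [(.0175,-.006),(.0625,-.006),(.0625,.006),(.0175,.006),(.0175,-.006)]]
        line(np.array(P),(255,0,255) if z>.13 else (255,255,0))
    cv2.imwrite(f"pics/ov_{n}{sys.argv[4]}.png",im)
a=[cv2.imread(f"pics/ov_{n}{sys.argv[4]}.png") for n in("top","scene")]
cv2.imwrite(f"pics/ov{sys.argv[4]}.png",cv2.resize(np.hstack(a),(800,400),interpolation=cv2.INTER_AREA))
E
python3 ov.py 0.479 -0.182 -9.5 a
```

```text
(no output)
```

View pics/ova.png

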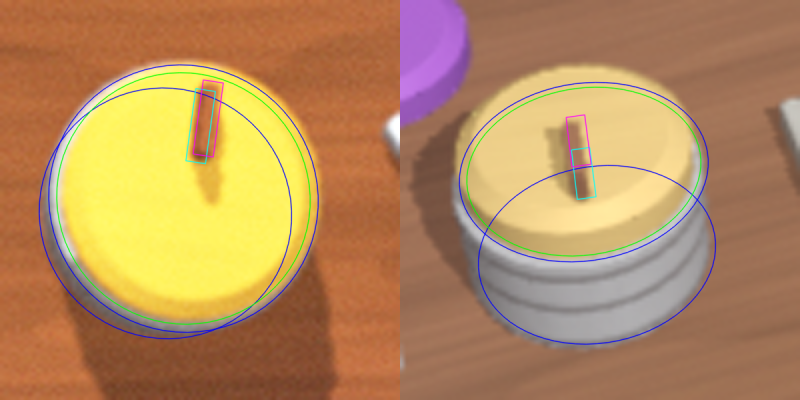

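Call:
move_arm([
  [[-3.4,-0.2,-3.4],0],
  [[-3.4,-0.2,-3.4],0],
  [[-3.4,-0.2,-3.4],0],
  [[-3.4,-0.2,-3.4],0],
  [[-3.4,-0.2,-3.4],0],
  [[-3.4,0,-3.4],0],
  [[-3.4,0,-3.4],0],
  [[-3.4,0,-3.4],0],
])

```text
clock: 0.95
eef_pos: [0.3221, 0.147, 0.413]
orientation: [0.559, 0.433, -0.434, -0.558]
force: [0.7, 0.6, -0.3]
width: 0.0852
```

Call:
move_arm([
  [[-3.5,0,-3.1],0],
  [[-3.5,0,-3.1],0],
  [[-3.5,0,-3.1],0],
  [[-3.5,0,-3.1],0],
  [[-3.5,0,-3.1],0],
  [[-3.5,0,-3.1],0],
  [[-3.5,0,-3.1],-0.05],
  [[-3.5,0,-3.1],-0.05],
])

```text
clock: 1.75
eef_pos: [0.497, -0.2006, 0.4138]
orientation: [0.537, 0.461, -0.461, -0.535]
force: [0.7, 0.1, -0.1]
width: 0.0853
```

```bash
python3 - <<'E'
from h import *
np.set_printoptions(precision=4,suppress=True)
im,K,T,s=wrist(); print(s["eef_pos"],quatR(s["orientation"]),s["joint_velocities"].max())
cv2.imwrite("pics/w1.png",im[:,:,::-1]); np.savez("w1.npz",K=K,T=T)
E
```

```text
[ 0.497  -0.2006  0.4138] [[ 0.1505  0.0015 -0.9886]
 [ 0.9886 -0.0018  0.1505]
 [-0.0016 -1.     -0.0018]] 1.0254746721894223
```

View pics/w1.png

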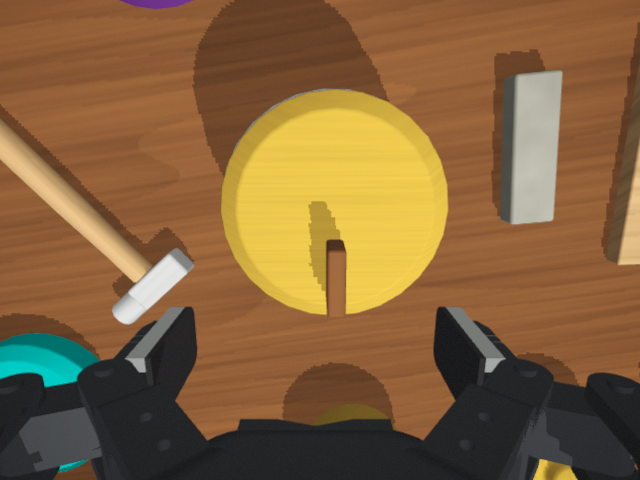

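```bash
python3 - <<'E'
from h import *
np.set_printoptions(precision=4,suppress=True)
im,K,T,s=wrist(); im,K,T,s=wrist(); print(s["eef_pos"],quatR(s["orientation"])[:,0],s["joint_velocities"].max())
cv2.imwrite("pics/w2.png",im[:,:,::-1]); np.savez("w2.npz",K=K,T=T)
cv2.imwrite("pics/w2c.png",cv2.resize(im[70:340,210:460,::-1],None,fx=2.2,fy=2.2,interpolation=cv2.INTER_CUBIC))
E
```

```text
[ 0.4983 -0.2026  0.4121] [ 0.1537  0.9881 -0.002 ] 0.10906882711307915
```

View pics/w2c.png

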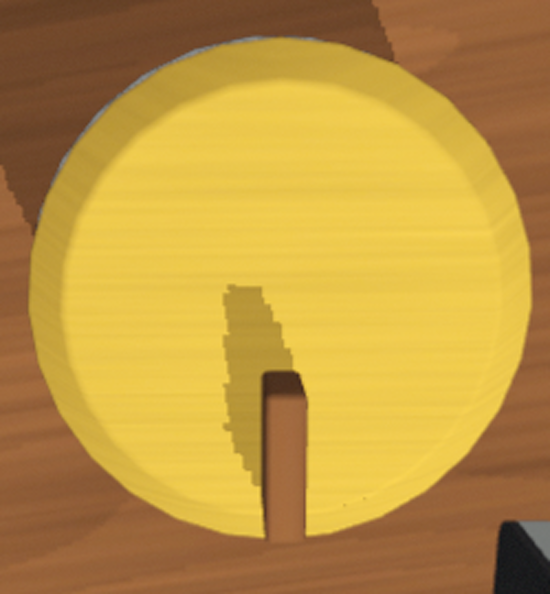

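```bash
python3 - <<'E'
from h import *
np.set_printoptions(precision=4,suppress=True)
d=np.load("w2.npz");K,T=d["K"],d["T"]
p=[hit(K,T,210+x/2.2,70+y/2.2,.151) for x,y in [(265,395),(306,395),(304,541),(265,541)]]
p=np.array(p);print(p,p.mean(0)); i=p[:2].mean(0);o=p[2:].mean(0);print(np.linalg.norm(o-i),np.degrees(np.arctan2(*(o-i)[1::-1])))
E
```

```text
[[ 0.4974 -0.1939  0.151 ]
 [ 0.4992 -0.1828  0.151 ]
 [ 0.5419 -0.1891  0.151 ]
 [ 0.5402 -0.2001  0.151 ]] [ 0.5197 -0.1915  0.151 ]
0.043237881697873605 -8.324074226386744
```

Call:
move_arm([
  [[1.6,0,-2.0],0],
  [[0,3,0],0],
  [[0,3,0],0],
  [[0,3,0],0],
  [[0,1.5,0],0],
  [[0,0,0],0],
], grip=4)

```text
clock: 2.5
eef_pos: [0.5186, -0.183, 0.3052]
orientation: [0.538, 0.46, -0.46, -0.537]
force: [-0.6, 0.3, 1.3]
width: 0.0404
```

```bash
python3 - <<'E'
from h import *
np.set_printoptions(precision=4,suppress=True)
im,K,T,s=wrist(); print(s["eef_pos"],s["orientation"],quatR(s["orientation"])[:,0],s["force"],s["width"])
cv2.imwrite("pics/w3.png",im[:,:,::-1])
E
```

```text
[ 0.5186 -0.183   0.3052] [ 0.5375  0.4598 -0.4598 -0.5369] [ 0.1543  0.988  -0.0005] [-0.5739  0.2531  1.3302] 0.04035407854387528
```

View pics/w3.png

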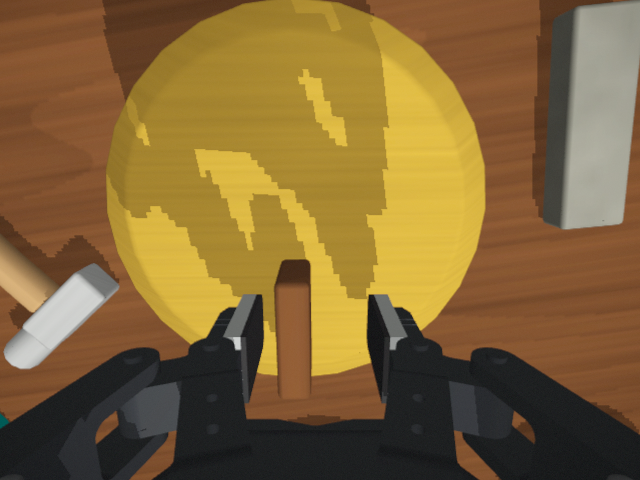

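Call:
move_arm([
  [[-0.8,0,-0.2],0],
  [[0,0.1,0],0],
  [[0,0,0],0],
])

```text
clock: 2.85
eef_pos: [0.5202, -0.1915, 0.3084]
orientation: [0.539, 0.461, -0.459, -0.535]
force: [-0.4, -0.0, 0.3]
width: 0.0398
```

Call:
move_arm([
  [[0,0,0],0],
  [[0,0,0],0],
  [[0,0,0],0],
  [[0,0,0],0],
], grip=1.15)

```text
clock: 3.25
eef_pos: [0.5204, -0.1917, 0.3095]
orientation: [0.54, 0.461, -0.459, -0.535]
force: [-1.0, -0.8, -2.3]
width: 0.0117
```

Call:
move_arm([
  [[0,-0.5,0],0],
  [[0,-0.5,0],0],
  [[0,0,0],0],
])

```text
clock: 3.55
eef_pos: [0.5194, -0.1914, 0.3194]
orientation: [0.538, 0.46, -0.459, -0.536]
force: [-1.3, -0.6, -3.8]
width: 0.012
```

```bash
cat > look.py <<'E'
from h import *
import sys
np.set_printoptions(precision=4,suppress=True)
im,K,T,s=wrist(); R=quatR(s["orientation"]); print(s["clock"],s["eef_pos"],s["orientation"],"x",R[:,0],"y",R[:,1],s["force"],s["ft_torque"],s["width"])
sc=manip.read_camera("scene")["img"]
x0,y0=(220,170) if len(sys.argv)<4 else map(int,sys.argv[2:4])
c=cv2.resize(sc[y0:y0+120,x0:x0+100],(400,480),interpolation=cv2.INTER_CUBIC)
w=cv2.resize(im,(400,300)); w=np.vstack([w,np.zeros((180,400,3),np.uint8)])
cv2.imwrite(f"pics/{sys.argv[1]}.png",np.hstack([c,w])[:,:,::-1])
E
python3 look.py l1
```

```text
3.55 [ 0.5194 -0.1914  0.3194] [ 0.5384  0.4603 -0.4594 -0.5359] x [ 0.1543  0.988  -0.0013] y [ 0.0032 -0.0018 -1.    ] [-1.3198 -0.556  -3.7835] [-0.0229  0.0492  0.0821] 0.011987289336673798
```

View pics/l1.png

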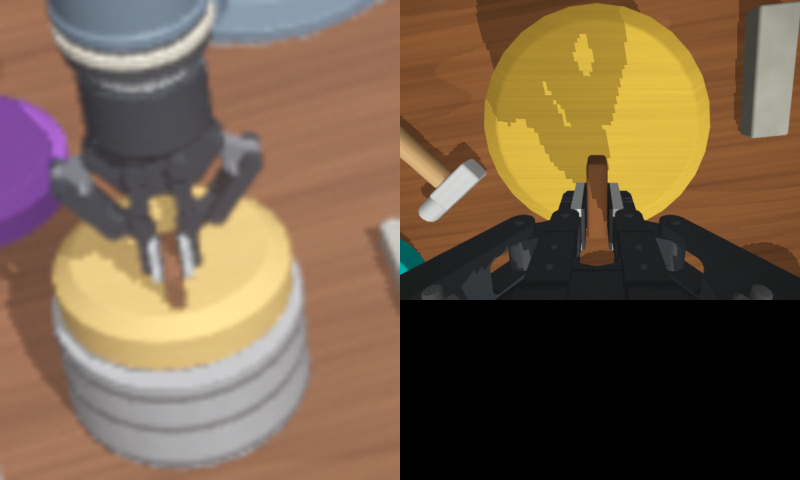

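Call:
move_arm([
  [[0,-0.5,0],0],
  [[0,-0.5,0],0],
  [[0,0,0],0],
])

```text
clock: 3.95
eef_pos: [0.518, -0.1911, 0.3283]
orientation: [-0.537, -0.459, 0.46, 0.537]
force: [-1.2, 0.1, -4.1]
width: 0.0118
```

```bash
python3 look.py l2
```

```text
3.95 [ 0.518  -0.1911  0.3283] [-0.537  -0.4592  0.4604  0.5375] x [ 0.1544  0.988  -0.0009] y [-0.0018 -0.0006 -1.    ] [-1.162   0.0657 -4.064 ] [0.0201 0.2411 0.0422] 0.011824279511237394
```

View pics/l2.png

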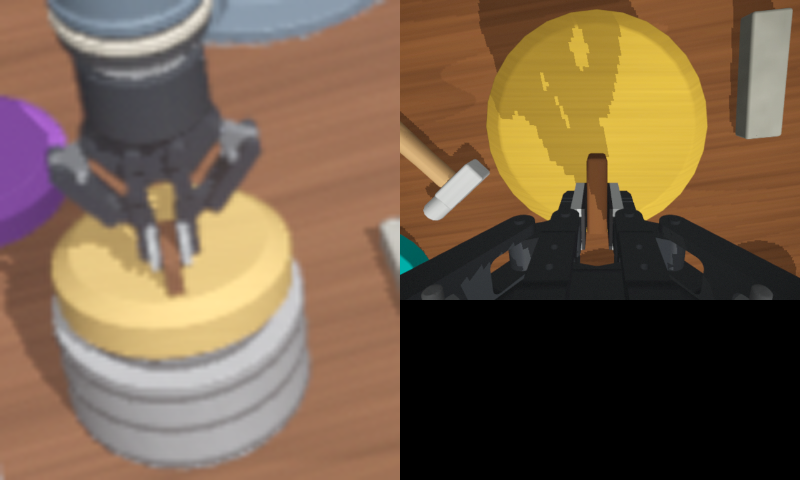

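Call:
move_arm([
  [[0,0,0.4],0],
  [[0,0,0.4],0],
  [[0,-0.3,0.2],0],
  [[0,-0.3,0.2],0],
  [[0,0,0],0],
])

```text
clock: 4.55
eef_pos: [0.5059, -0.1892, 0.3353]
orientation: [0.538, 0.46, -0.46, -0.537]
force: [0.0, -0.4, -3.1]
width: 0.0118
```

```bash
python3 look.py l3; python3 - <<'E'
from h import *
im,K,T,s=wrist(); cv2.imwrite("pics/w4.png",im[:,:,::-1]); np.savez("w4.npz",K=K,T=T)
E
```

```text
4.55 [ 0.5059 -0.1892  0.3353] [ 0.5378  0.4599 -0.4597 -0.5366] x [ 0.1542  0.988  -0.0009] y [ 0.0014 -0.0011 -1.    ] [ 0.0377 -0.3801 -3.1066] [-0.0418 -0.0444  0.0126] 0.011767896085723529
```

View pics/l3.png

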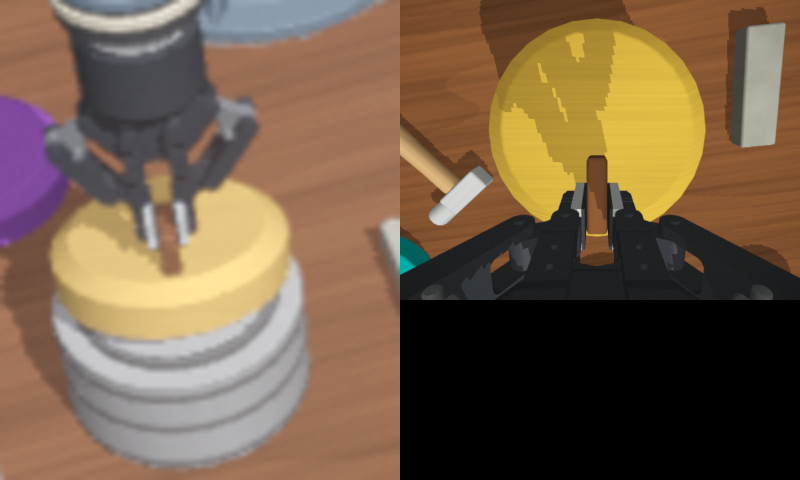

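View pics/w4.png

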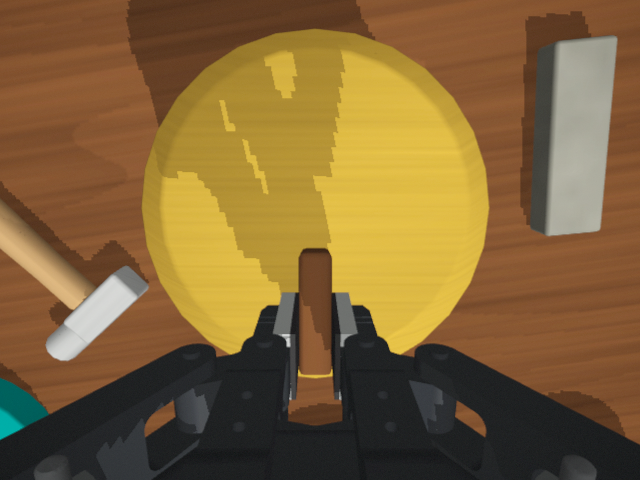

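```bash
cat > fit.py <<'E'
from h import *
from scipy.optimize import least_squares
from scipy.spatial.transform import Rotation as Ro
# obs: top v, left u, right u, bar top corners inner L,R outer L,R
def lidpts():
    th=np.linspace(0,2*np.pi,181); out=[]
    for r,z in ((.079,0),(.079,.030)): out.append(np.c_[r*np.cos(th),r*np.sin(th),0*th+z])
    return np.vstack(out)
RIM=lidpts(); BAR=np.array([[.0175,-.006,.066],[.0175,.006,.066],[.0625,-.006,.066],[.0625,.006,.066]])
def fit(K,T,topv,lu,ru,bar,x0):
    def res(p):
        R=(Ro.from_euler('z',p[4])*Ro.from_euler('y',-p[3])).as_matrix()
        P=proj(K,T,RIM@R.T+p[:3]); B=proj(K,T,BAR@R.T+p[:3])
        r=[P[:,1].min()-topv,P[:,0].min()-lu,P[:,0].max()-ru]
        return np.r_[r,(B-bar).ravel()]
    s=least_squares(res,x0,x_scale=[.01,.01,.01,.1,.1]); p=s.x
    R=(Ro.from_euler('z',p[4])*Ro.from_euler('y',-p[3])).as_matrix()
    print("lid",np.round(p[:3],4),"tilt",round(np.degrees(p[3]),1),"yaw",round(np.degrees(p[4]),1),"heel",np.round(R@[-.079,0,0]+p[:3],4),"res",np.round(s.fun,1))
    return p
E
python3 - <<'E'
from fit import *
d=np.load("w4.npz")
fit(d["K"],d["T"],29,142,489,np.array([[300,254],[331,254],[301,375],[331,375]]),[.475,-.183,.1,.2,-.15])
E
```

```text
lid [ 0.4774 -0.1851  0.0958] tilt 11.2 yaw -8.7 heel [ 0.4008 -0.1734  0.0804] res [ 0.4 -0.6  0.5 -0.8  0.5  0.9  0.4 -1.1 -0.6  1.  -0.7]
```

Call:
move_arm([
  [[0,-0.3,0.3],0],
  [[0,-0.3,0.3],0],
  [[0,-0.4,0.3],0],
  [[0,-0.3,0.2],0],
  [[0,0,0],0],
])

```text
clock: 5.2
eef_pos: [0.4943, -0.1873, 0.3488]
orientation: [0.538, 0.46, -0.46, -0.537]
force: [0.1, 0.1, -4.0]
width: 0.0117
```

```bash
python3 look.py l4; python3 - <<'E'
from h import *
im,K,T,s=wrist(); cv2.imwrite("pics/w5.png",im[:,:,::-1]); np.savez("w5.npz",K=K,T=T)
E
```

```text
5.2 [ 0.4943 -0.1873  0.3488] [ 0.5376  0.4599 -0.4599 -0.5367] x [ 0.1541  0.9881 -0.0008] y [ 0.0008 -0.0009 -1.    ] [ 0.1066  0.0645 -3.9548] [-0.0383 -0.0762 -0.0054] 0.01169701091351083
```

View pics/l4.png

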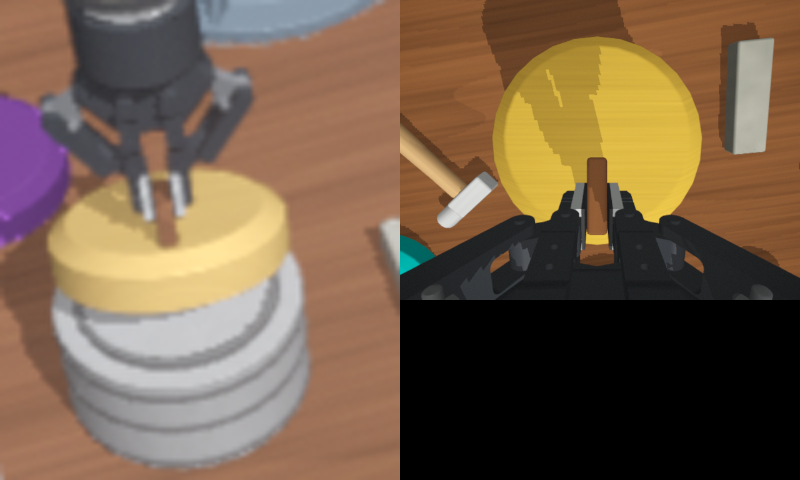

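View pics/w5.png

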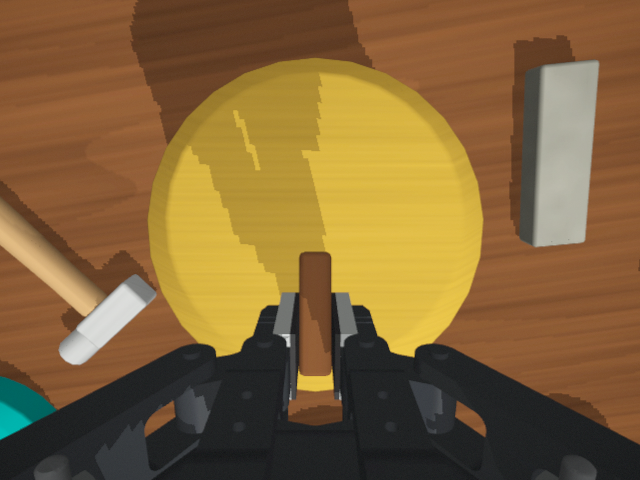

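```bash
python3 - <<'E'
from fit import *
d=np.load("w5.npz")
fit(d["K"],d["T"],58,148,483,np.array([[300,253],[331,253],[301,375],[331,375]]),[.475,-.183,.1,.2,-.15])
E
```

```text
lid [ 0.4755 -0.1847  0.1049] tilt 18.7 yaw -8.7 heel [ 0.4015 -0.1735  0.0795] res [ 0.1 -0.2  0.2 -0.3  0.4  0.4  0.3 -1.2 -0.3  1.2 -0.4]
```

Call:
move_arm([
  [[0,0,0],0],
  [[0,0,0],0],
  [[0,0,0],0],
  [[0,-0.5,0],0],
  [[0,-1,0],0],
  [[0,-1.5,0],0],
  [[0,-1.5,0],0],
  [[0,-0.5,0],0],
], grip=0)

```text
clock: 6.15
eef_pos: [0.4944, -0.1872, 0.4011]
orientation: [-0.537, -0.46, 0.46, 0.537]
force: [0.9, 0.2, -4.8]
width: 0.01
```

```bash
python3 look.py l5; python3 - <<'E'
from h import *
im,K,T,s=wrist(); cv2.imwrite("pics/w6.png",im[:,:,::-1]); np.savez("w6.npz",K=K,T=T)
E
```

```text
6.15 [ 0.4944 -0.1872  0.4011] [-0.5369 -0.4595  0.4603  0.5374] x [ 0.154   0.9881 -0.0003] y [-0.0013 -0.0001 -1.    ] [ 0.9443  0.1574 -4.7937] [ 0.0276 -0.1371  0.0088] 0.010024707654786422
```

View pics/l5.png

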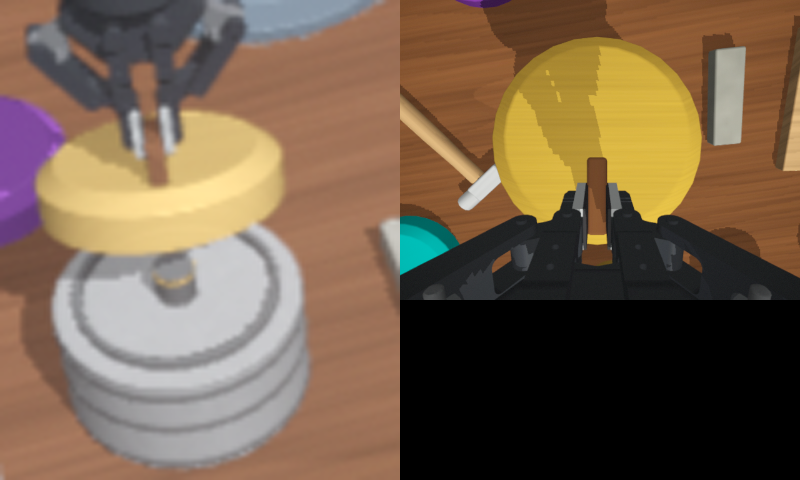

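View pics/w6.png

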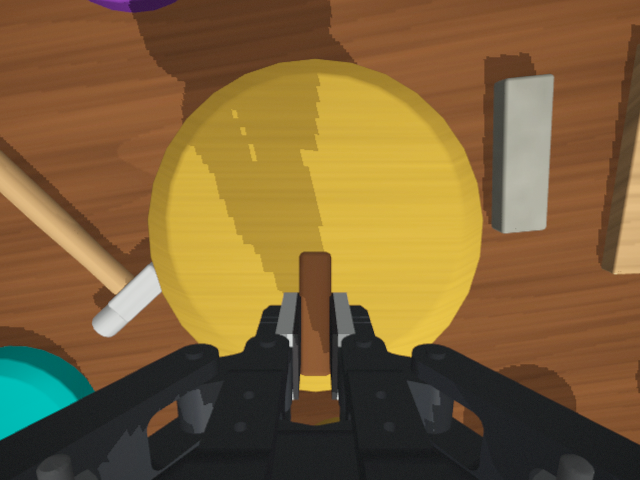

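Call:
move_arm([
  [[1,0,0.1],0],
  [[2,0,0.2],0],
  [[3,0,0.3],0],
  [[3,0,0.3],0],
  [[3,0,0.3],0],
  [[3,0,0.3],0],
  [[3,0,0.3],0],
  [[3,0,0.3],0],
])

```text
clock: 7.1
eef_pos: [0.504, 0.0323, 0.3938]
orientation: [-0.535, -0.456, 0.461, 0.541]
force: [0.8, 1.6, -4.1]
width: 0.0101
```

Call:
move_arm([
  [[3,0,0.3],0],
  [[3,0,0.3],0],
  [[3,0,0.3],0],
  [[3,0,0.3],0],
  [[2,0,0.2],0],
  [[1,0,0.1],0],
  [[0.5,0,0],0],
  [[0,0,0],0],
])

```text
clock: 7.9
eef_pos: [0.5095, 0.2009, 0.3889]
orientation: [-0.533, -0.455, 0.465, 0.541]
force: [-0.4, -0.4, -3.6]
width: 0.0103
```

```bash
python3 look.py l6 320 140; python3 - <<'E'
from h import *
im,K,T,s=wrist(); cv2.imwrite("pics/w7.png",im[:,:,::-1]); np.savez("w7.npz",K=K,T=T)
E
```

```text
7.9 [0.5095 0.2009 0.3889] [-0.5325 -0.4551  0.465   0.5414] x [ 0.1533  0.9882 -0.0025] y [-0.0187  0.0004 -0.9998] [-0.4357 -0.4014 -3.5534] [-0.1159 -0.1849  0.0261] 0.010300331863508939
```

View pics/l6.png

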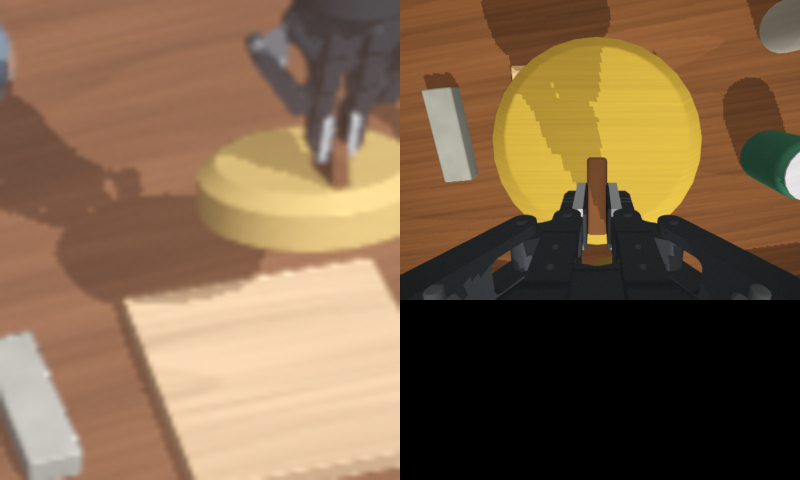

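View pics/w7.png

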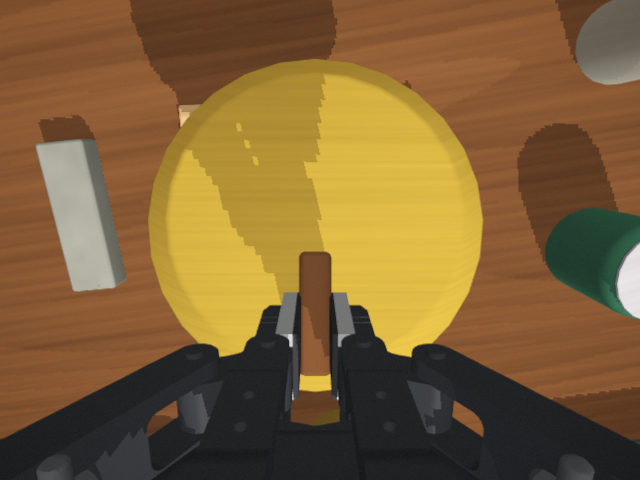

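```bash
python3 - <<'E'
from fit import *
d=np.load("w7.npz")
fit(d["K"],d["T"],59,149,482,np.array([[300,253],[331,253],[301,375],[331,375]]),[.475,.2,.14,.3,-.15])
K,T=CAM["scene"]
im=cv2.imread("pics/scene0.png"); cv2.imwrite("pics/bs.png",cv2.resize(im[195:275,340:445],None,fx=6,fy=6,interpolation=cv2.INTER_CUBIC))
E
```

```text
lid [0.4862 0.2031 0.1452] tilt 17.7 yaw -8.6 heel [0.4118 0.2143 0.1212] res [ 0.2 -0.4  0.7 -0.4  0.6  0.2  0.5 -1.2 -0.6  1.1 -0.7]
```

View pics/bs.png

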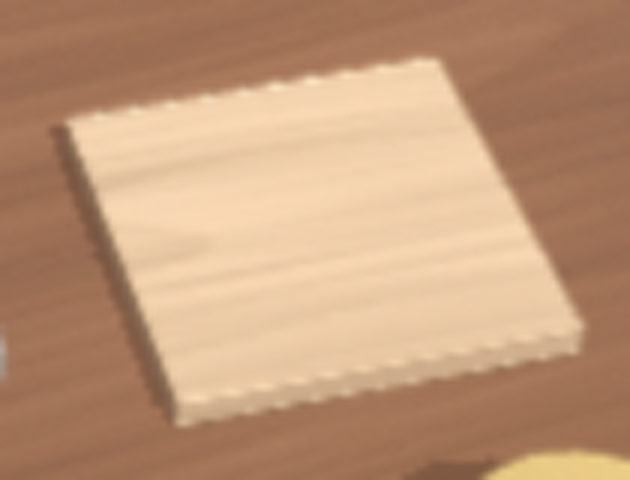

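```bash
python3 - <<'E'
from h import *
K,T=CAM["scene"]
b=np.array([hit(K,T,340+x/6,195+y/6,.018) for x,y in [(68,120),(436,60),(582,328),(176,402)]]);print(b,b.mean(0))
E
```

```text
[[0.39754287 0.10301241 0.018     ]
 [0.42313126 0.29914767 0.018     ]
 [0.61729957 0.27513381 0.018     ]
 [0.59254875 0.07761738 0.018     ]] [0.50763061 0.18872782 0.018     ]
```

Call:
move_arm([
  [[-0.5,1,-0.8],0],
  [[-0.5,1.5,-0.8],0],
  [[0,2,0],0],
  [[0,2,0],0],
  [[0,1.5,0],0],
  [[0,1,0],0],
  [[0,0.5,0],0],
  [[0,0,0],0],
])

```text
clock: 8.85
eef_pos: [0.5254, 0.1794, 0.2875]
orientation: [-0.535, -0.453, 0.462, 0.543]
force: [-0.5, -0.1, -4.3]
width: 0.0097
```

```bash
python3 look.py l7 340 140; python3 - <<'E'
from h import *
im,K,T,s=wrist(); cv2.imwrite("pics/w8.png",im[:,:,::-1]); np.savez("w8.npz",K=K,T=T)
E
```

```text
8.85 [0.5254 0.1794 0.2875] [-0.5353 -0.4529  0.4623  0.5427] x [ 0.1623  0.9867 -0.0033] y [-0.0169 -0.0006 -0.9999] [-0.49   -0.0869 -4.312 ] [-0.0079 -0.1764  0.009 ] 0.009658652452856761
```

View pics/l7.png

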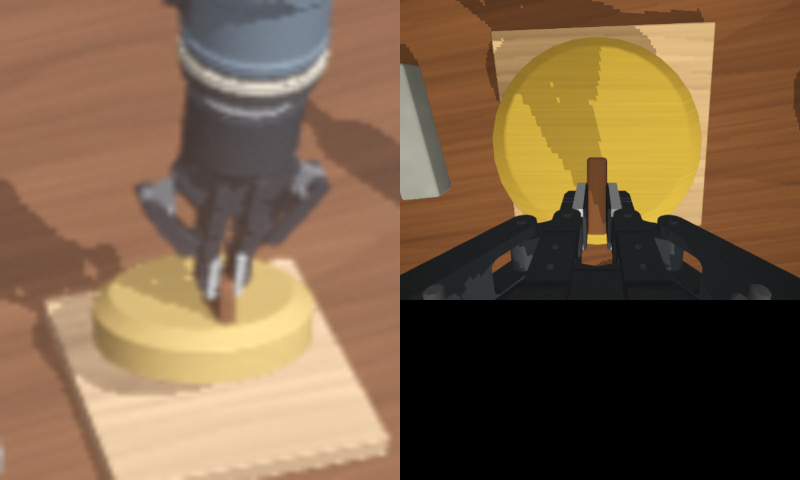

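View pics/w8.png

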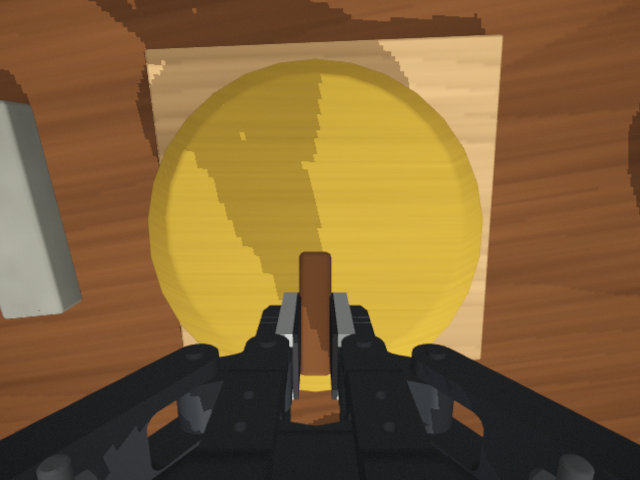

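```bash
python3 - <<'E'
from fit import *
d=np.load("w8.npz");K,T=d["K"],d["T"]
fit(K,T,59,149,482,np.array([[300,253],[331,253],[301,375],[331,375]]),[.5,.19,.05,.3,-.15])
a,b=hit(K,T,148,50,.018),hit(K,T,502,36,.018);print(a,b,np.linalg.norm(b-a))
u=(b-a)/np.linalg.norm(b-a);n=np.array([u[1],-u[0],0]);print((a+b)/2+n*.1)
print(hit(K,T,482,358,.018))
E
```

```text
lid [0.503  0.1827 0.0446] tilt 17.9 yaw -9.0 heel [0.4287 0.1945 0.0203] res [ 0.2 -0.4  0.7 -0.4  0.6  0.2  0.5 -1.2 -0.6  1.1 -0.7]
[0.39376707 0.10635044 0.018     ] [0.41870378 0.30055933 0.018     ] 0.19580330186632403
[0.50542113 0.19071929 0.018     ]
[0.61388141 0.27759079 0.018     ]
```

Call:
move_arm([
  [[0.7,0,0.4],0],
  [[0,0.3,0],0],
  [[0,0.3,0],0],
  [[0,0.2,0],0],
])

```text
clock: 9.4
eef_pos: [0.523, 0.1888, 0.2821]
orientation: [-0.536, -0.455, 0.461, 0.542]
force: [0.0, -0.1, -3.5]
width: 0.0105
```

Call:
move_arm([
  [[0,0.2,0],0],
  [[0,0.2,0],0],
  [[0,0.2,0],0],
])

```text
clock: 9.7
eef_pos: [0.5243, 0.1889, 0.2772]
orientation: [-0.537, -0.456, 0.459, 0.541]
force: [4.0, -1.1, 7.1]
width: 0.0102
```

Call:
move_arm([
  [[0,0,0],0],
  [[0,0,0],0],
  [[0,0,0],0],
], grip=1.15)

```text
clock: 10.0
eef_pos: [0.5244, 0.1887, 0.2773]
orientation: [-0.537, -0.456, 0.459, 0.541]
force: [0.6, -0.4, 0.2]
width: 0.0117
```

Call:
move_arm([
  [[0,0.3,-0.2],0],
  [[0,0.3,-0.2],0],
  [[0,0.3,-0.2],0],
  [[0,0,0],0],
])

```text
clock: 10.4
eef_pos: [0.5314, 0.1876, 0.2679]
orientation: [-0.537, -0.457, 0.459, 0.541]
force: [0.9, -1.2, 0.7]
width: 0.0117
```

```bash
python3 look.py l8 340 140; python3 - <<'E'
from h import *
im,K,T,s=wrist(); cv2.imwrite("pics/w9.png",im[:,:,::-1]); np.savez("w9.npz",K=K,T=T)
E
```

```text
10.4 [0.5314 0.1876 0.2679] [-0.5372 -0.4569  0.4586  0.5406] x [0.1617 0.9868 0.0012] y [-0.0049  0.002  -1.    ] [ 0.9363 -1.157   0.6682] [-0.1261 -0.2304  0.0308] 0.011682574764967354
```

View pics/w9.png

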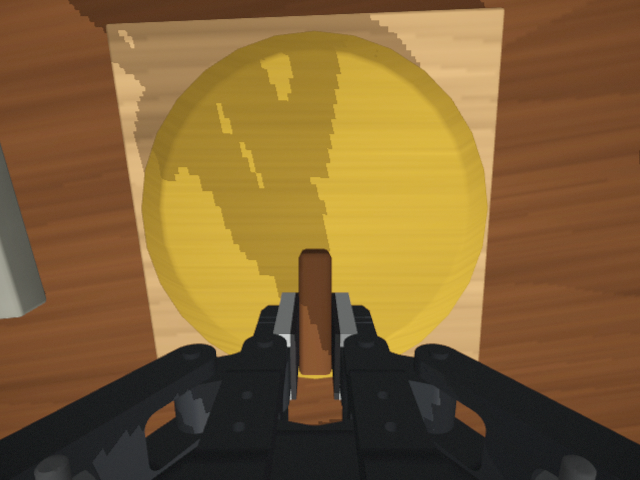

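Call:
move_arm([
  [[0,0.3,-0.2],0],
  [[0,0.3,-0.2],0],
  [[0,0.3,-0.2],0],
  [[0,0.3,-0.2],0],
  [[0,0.3,-0.2],0],
  [[0,0.3,-0.2],0],
  [[0,0.2,-0.1],0],
  [[0,0,0],0],
])

```text
clock: 11.35
eef_pos: [0.5448, 0.1854, 0.2461]
orientation: [-0.537, -0.457, 0.459, 0.541]
force: [2.0, -0.4, -0.2]
width: 0.0115
```

```bash
python3 look.py l9 340 140; python3 - <<'E'
from h import *
im,K,T,s=wrist(); cv2.imwrite("pics/w10.png",im[:,:,::-1]); np.savez("w10.npz",K=K,T=T)
E
```

```text
11.35 [0.5448 0.1854 0.2461] [-0.537  -0.4568  0.4589  0.5407] x [0.1615 0.9869 0.001 ] y [-0.0057  0.002  -1.    ] [ 1.9739 -0.3701 -0.1683] [-0.1684 -0.2463  0.0852] 0.01150983270897105
```

View pics/l9.png

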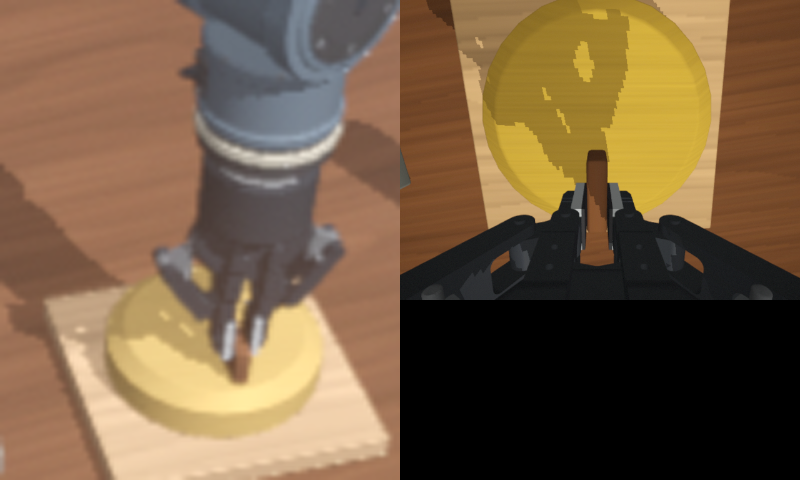

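View pics/w10.png

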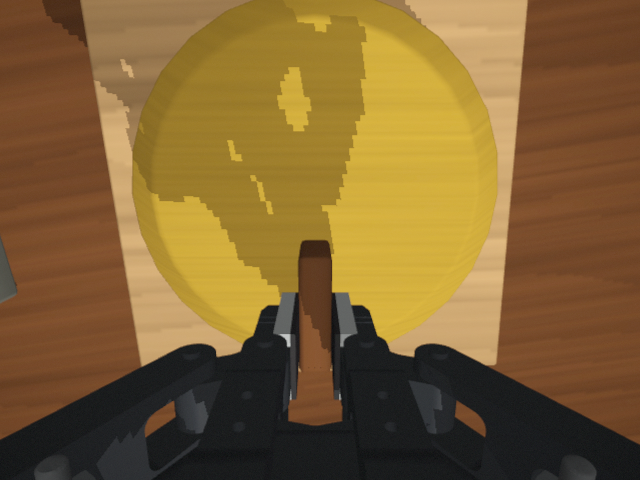

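Call:
move_arm([
  [[0,0.2,-0.1],0],
  [[0,0.2,-0.1],0],
  [[0,0,0],0],
])

```text
clock: 11.8
eef_pos: [0.5463, 0.1852, 0.2438]
orientation: [-0.537, -0.457, 0.459, 0.541]
force: [-0.0, 0.1, -3.2]
width: 0.0113
```

Call:
move_arm([
  [[0,0.2,0],0],
  [[0,0.2,0],0],
  [[0,0,0],0],
])

```text
clock: 12.1
eef_pos: [0.5465, 0.1851, 0.2425]
orientation: [-0.538, -0.458, 0.458, 0.54]
force: [0.1, 0.2, -3.2]
width: 0.0117
```

```bash
python3 look.py l10 340 140; python3 - <<'E'
from h import *
im,K,T,s=wrist(); cv2.imwrite("pics/w11.png",im[:,:,::-1]); np.savez("w11.npz",K=K,T=T)
E
```

```text
12.1 [0.5465 0.1851 0.2425] [-0.5376 -0.4582  0.4578  0.5399] x [0.1611 0.9869 0.0026] y [-0.0017  0.0029 -1.    ] [ 0.1094  0.1652 -3.1749] [-0.0156 -0.0112  0.0324] 0.011733523204459653
```

View pics/l10.png

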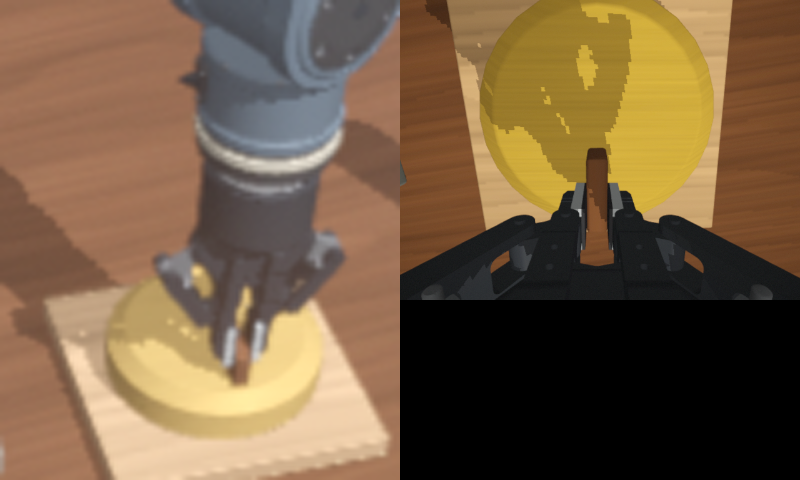

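View pics/w11.png

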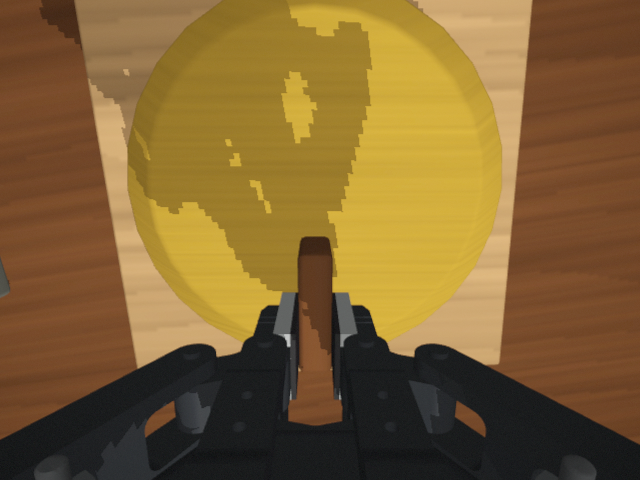

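```bash
python3 - <<'E'
from fit import *
d=np.load("w11.npz");K,T=d["K"],d["T"]
for tv in (-4,-8,-12):
  fit(K,T,tv,128,501,np.array([[299,253],[332,253],[300,371],[330,371]]),[.5,.19,.02,.02,-.15])
E
```

```text
lid [0.5069 0.1918 0.0107] tilt 4.4 yaw -9.4 heel [0.4292 0.2047 0.0046] res [-1.4  2.3 -1.9 -0.9 -0.5  0.5 -0.5 -1.2  1.2  1.3  1.2]
lid [0.5059 0.1919 0.0112] tilt 3.5 yaw -9.4 heel [0.4281 0.2048 0.0063] res [-0.9  1.6 -1.1 -1.  -0.2  0.5 -0.2 -1.1  0.6  1.3  0.6]
lid [0.5049 0.1921 0.0116] tilt 2.6 yaw -9.4 heel [0.4271 0.205  0.008 ] res [-0.3  0.7 -0.3 -1.   0.   0.5  0.  -1.1  0.1  1.2  0.1]
```

Call:
move_arm([
  [[0,0.2,0],0],
  [[0,0.2,0],0],
  [[0,0,0],0],
])

```text
clock: 12.55
eef_pos: [0.5469, 0.185, 0.2407]
orientation: [-0.538, -0.459, 0.457, 0.539]
force: [-1.2, 0.3, -3.5]
width: 0.0113
```

Call:
move_arm([
  [[0,0.3,0],0],
  [[0,0.3,0],0],
  [[0,0.2,0],0],
])

```text
clock: 12.85
eef_pos: [0.5478, 0.1849, 0.2368]
orientation: [0.54, 0.46, -0.455, -0.538]
force: [-11.7, -6.0, 32.2]
width: 0.0115
```

Call:
move_arm([
  [[0,-0.2,0],0],
  [[0,0,0],0],
])

```text
clock: 13.05
eef_pos: [0.5476, 0.1849, 0.2386]
orientation: [0.539, 0.46, -0.455, -0.538]
force: [0.3, 0.2, -4.4]
width: 0.0116
```

Call:
move_arm([
  [[0,0,0],0],
  [[0,0,0],0],
  [[0,0,0],0],
], grip=3)

```text
clock: 13.35
eef_pos: [0.5476, 0.185, 0.2378]
orientation: [0.539, 0.46, -0.456, -0.538]
force: [-0.2, -0.1, -0.1]
width: 0.0301
```

Call:
move_arm([
  [[0,-1,0],0],
  [[0,-2,0],0],
  [[0,-3,0],0],
  [[0,-3,0],0],
  [[0,-3,0],0],
  [[0,-2,0],0],
  [[0,0,0],0],
])

```text
clock: 14.05
eef_pos: [0.546, 0.1844, 0.3868]
orientation: [0.539, 0.46, -0.456, -0.539]
force: [-0.4, 0.3, -0.5]
width: 0.03
```

```bash
python3 look.py l11 340 160; python3 - <<'E'
from h import *
im,K,T,s=wrist(); cv2.imwrite("pics/w12.png",im[:,:,::-1]); np.savez("w12.npz",K=K,T=T)
E
```

```text
14.05 [0.546  0.1844 0.3868] [ 0.5392  0.4601 -0.4556 -0.5385] x [0.1614 0.9869 0.0042] y [ 0.0054  0.0034 -1.    ] [-0.4095  0.3056 -0.4587] [-0.0317 -0.0279 -0.0238] 0.029998247391927187
```

View pics/l11.png

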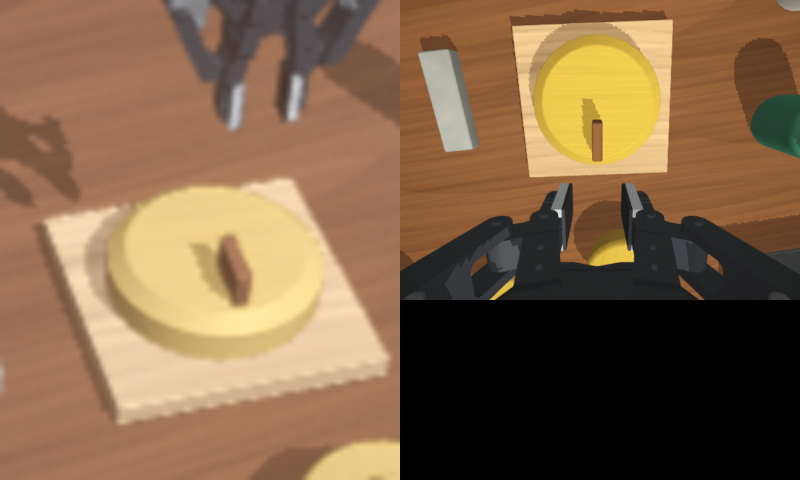

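View pics/w12.png

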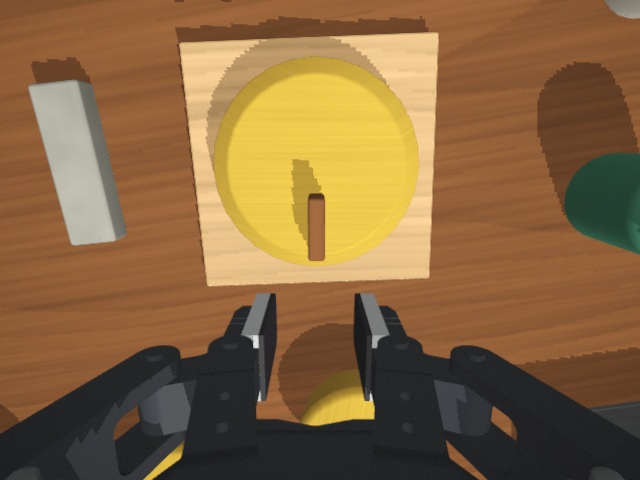

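Call:
move_arm([
  [[-3.6,0,0.1],0],
  [[-3.6,0,0.1],0],
  [[-3.6,0,0.1],0],
  [[-3.6,0,0.1],0],
  [[-3.6,0,0.1],0],
  [[-3.6,0,0.1],0],
  [[-3.6,0,0.1],0],
  [[-3.6,0,0.1],0],
], grip=5)

```text
clock: 15.0
eef_pos: [0.487, -0.1049, 0.3726]
orientation: [-0.533, -0.456, 0.463, 0.541]
force: [0.9, -0.0, -0.6]
width: 0.0503
```

Call:
move_arm([
  [[-3.6,0,0.1],0],
  [[-3,0,0.1],0],
  [[-2.2,0,0],0],
  [[0,0,0],0],
])

```text
clock: 15.4
eef_pos: [0.4678, -0.1981, 0.3679]
orientation: [-0.532, -0.454, 0.464, 0.544]
force: [-0.6, 0.1, -0.4]
width: 0.0499
```

```bash
python3 look.py l12; python3 - <<'E'
from h import *
im,K,T,s=wrist(); print(s["eef_pos"],s["joint_velocities"].max());cv2.imwrite("pics/w13.png",im[:,:,::-1]); np.savez("w13.npz",K=K,T=T)
E
```

```text
15.4 [ 0.4678 -0.1981  0.3679] [-0.532  -0.4535  0.4636  0.5444] x [0.1587 0.9873 0.0005] y [-0.0223  0.0041 -0.9997] [-0.6236  0.0929 -0.3691] [ 0.0606  0.0107 -0.0281] 0.04993662024142547
[ 0.46821494 -0.19623553  0.36809545] 0.02894984047772299
```

View pics/w13.png

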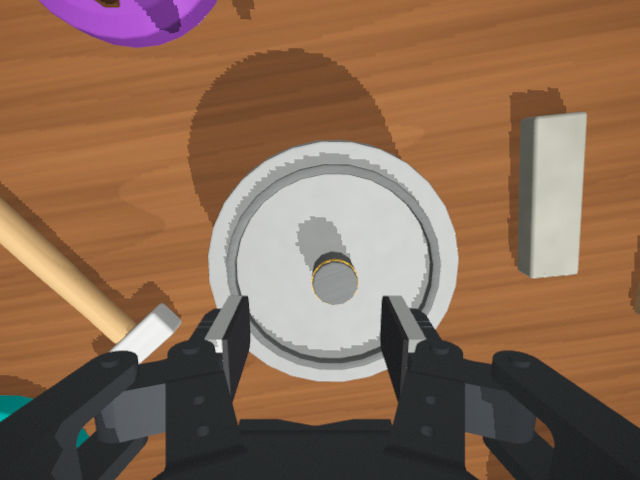

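```bash
python3 - <<'E'
from h import *
d=np.load("w13.npz");K,T=d["K"],d["T"]
print(hit(K,T,335,282,.113),[hit(K,T,u,283,.113)[:2] for u in (312,358)])
print(hit(K,T,208,262,.085),hit(K,T,459,262,.085),hit(K,T,334,141,.085),hit(K,T,334,381,.085))
img=cv2.imread("pics/w13.png");cv2.imwrite("pics/w13c.png",cv2.resize(img[230:330,280:390],None,fx=6,fy=6,interpolation=cv2.INTER_CUBIC))
E
```

```text
[ 0.48041568 -0.1861476   0.113     ] [array([ 0.47886134, -0.19980987]), array([ 0.48321334, -0.1726658 ])]
[ 0.46284852 -0.26718493  0.085     ] [ 0.489182   -0.10283619  0.085     ] [ 0.39939002 -0.17337684  0.085     ] [ 0.56352241 -0.19767854  0.085     ]
```

View pics/w13c.png

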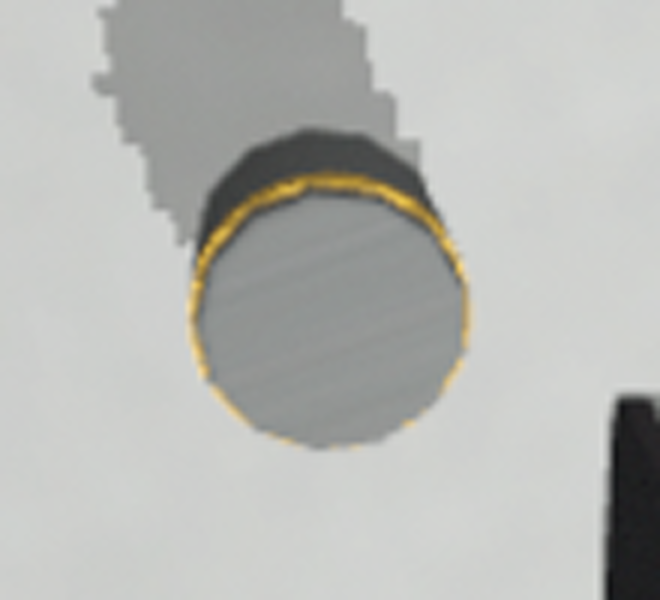

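Call:
move_arm([
  [[1.2,0,-1.2],0],
  [[0,1.5,0],0],
  [[0,2,0],0],
  [[0,1.5,0],0],
  [[0,1,0],0],
  [[0,0,0],0],
])

```text
clock: 16.15
eef_pos: [0.4857, -0.1773, 0.3056]
orientation: [-0.53, -0.457, 0.466, 0.542]
force: [-0.4, 0.5, -0.0]
width: 0.0501
```

```bash
python3 look.py l13; python3 - <<'E'
from h import *
im,K,T,s=wrist(); R=quatR(s["orientation"]);print(s["eef_pos"],R[:,1],s["eef_pos"]+.155*R[:,1]);cv2.imwrite("pics/w14.png",im[:,:,::-1]); np.savez("w14.npz",K=K,T=T)
E
```

```text
16.15 [ 0.4857 -0.1773  0.3056] [-0.5295 -0.4572  0.4657  0.542 ] x [0.1483 0.9889 0.0024] y [-0.0206  0.0055 -0.9998] [-0.422   0.4643 -0.0272] [-0.0211 -0.0579 -0.0104] 0.05005876037996079
[ 0.48594743 -0.17780964  0.30697422] [-0.01886867  0.00477992 -0.99981054] [ 0.48302278 -0.17706875  0.15200359]
```

View pics/w14.png

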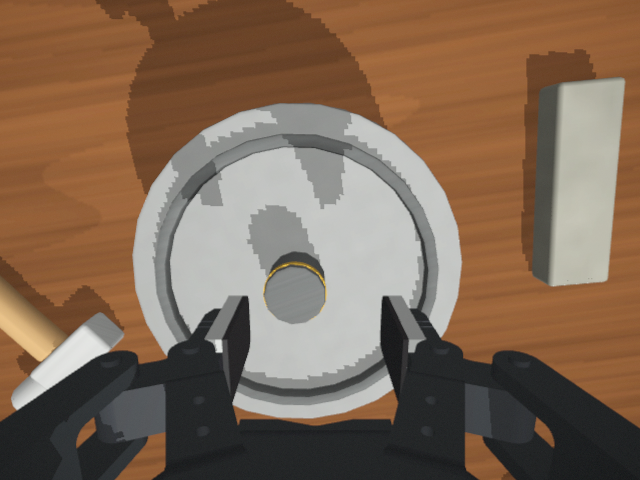

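```bash
python3 - <<'E'
from h import *
d=np.load("w14.npz");K,T=d["K"],d["T"]
h=hit(K,T,295,293,.113);print(h)
s=manip.observe();R=quatR(s["orientation"]);print(s["eef_pos"],R.T@(np.array([.4807,-.1862,.109])-s["eef_pos"]),R.T@(h-s["eef_pos"]))
E
```

```text
[ 0.48024167 -0.18583869  0.113     ]
[ 0.48596904 -0.17811741  0.30734635] [-0.00911294  0.19837143  0.00031055] [-0.00881722  0.19438206  0.00089202]
```

Call:
move_arm([
  [[-0.8,0,0],0],
  [[0,1,0],0],
  [[0,1,0],0],
  [[0,0.5,0],0],
  [[0,0,0],0],
])

```text
clock: 16.8
eef_pos: [0.4846, -0.1872, 0.2817]
orientation: [-0.532, -0.458, 0.464, 0.541]
force: [-0.1, -0.6, -0.1]
width: 0.0501
```

```bash
python3 look.py l14; python3 - <<'E'
from h import *
s=manip.observe();R=quatR(s["orientation"]);print(s["eef_pos"],R.T@(np.array([.4805,-.186,.109])-s["eef_pos"]))
E
```

```text
16.8 [ 0.4846 -0.1872  0.2817] [-0.5316 -0.4576  0.4644  0.5407] x [0.15   0.9887 0.0011] y [-0.0157  0.0035 -0.9999] [-0.0704 -0.6094 -0.1409] [ 0.027  -0.0212 -0.0038] 0.050092765318749
[ 0.4848489  -0.18717047  0.28241352] [0.00034743 0.1734621  0.00181971]
```

View pics/l14.png

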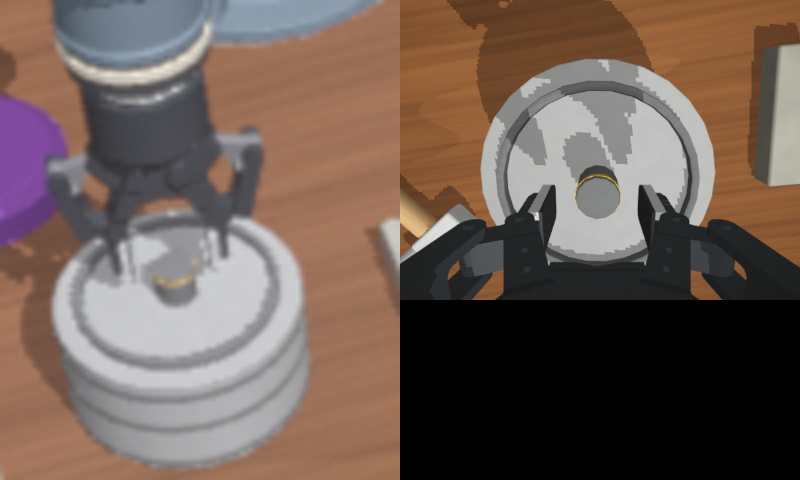

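Call:
move_arm([
  [[0,0.7,0.2],0],
  [[0,0.7,0],0],
  [[0,0.4,0],0],
  [[0,0,0],0],
])

```text
clock: 17.3
eef_pos: [0.4825, -0.1867, 0.2632]
orientation: [-0.532, -0.458, 0.464, 0.54]
force: [-0.3, -0.3, -0.1]
width: 0.0499
```

```bash
python3 look.py l15; python3 - <<'E'
from h import *
s=manip.observe();R=quatR(s["orientation"]);print(s["eef_pos"],R.T@(np.array([.4805,-.186,.109])-s["eef_pos"]))
E
```

```text
17.3 [ 0.4825 -0.1867  0.2632] [-0.532  -0.4579  0.4642  0.5402] x [0.1497 0.9887 0.0008] y [-0.0144  0.003  -0.9999] [-0.3458 -0.3328 -0.1154] [-0.0273 -0.05    0.0149] 0.04993584208294945
[ 0.48270589 -0.18676009  0.26380763] [3.10984101e-04 1.54824846e-01 1.25263598e-04]
```

View pics/l15.png

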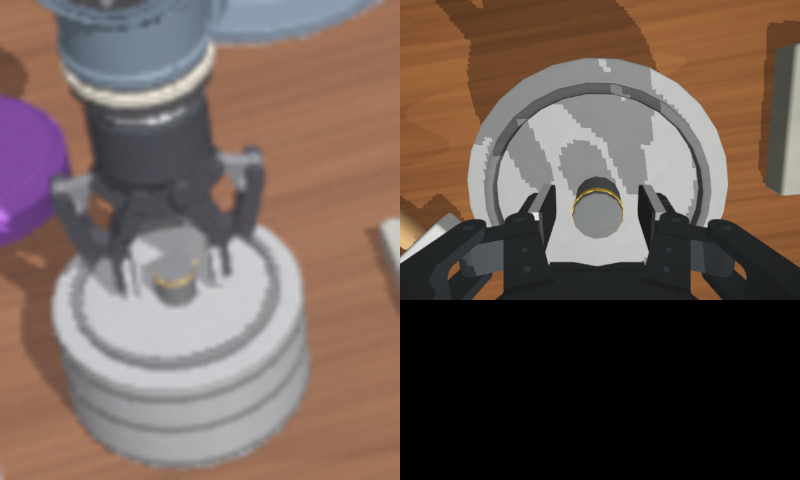

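Call:
move_arm([
  [[0,0.1,0],0],
  [[0,0,0],0],
  [[0,0,0],0],
  [[0,0,0],0],
], grip=0)

```text
clock: 17.8
eef_pos: [0.4829, -0.1868, 0.2633]
orientation: [-0.532, -0.458, 0.464, 0.54]
force: [0.4, -0.2, -2.0]
width: 0.0257
```

```bash
python3 look.py l16
```

```text
17.8 [ 0.4829 -0.1868  0.2633] [-0.5324 -0.4581  0.464   0.5398] x [0.1496 0.9887 0.0005] y [-0.0131  0.0025 -0.9999] [ 0.4045 -0.1877 -1.9521] [-0.026  -0.0744 -0.0148] 0.02573960616550052
```

View pics/l16.png

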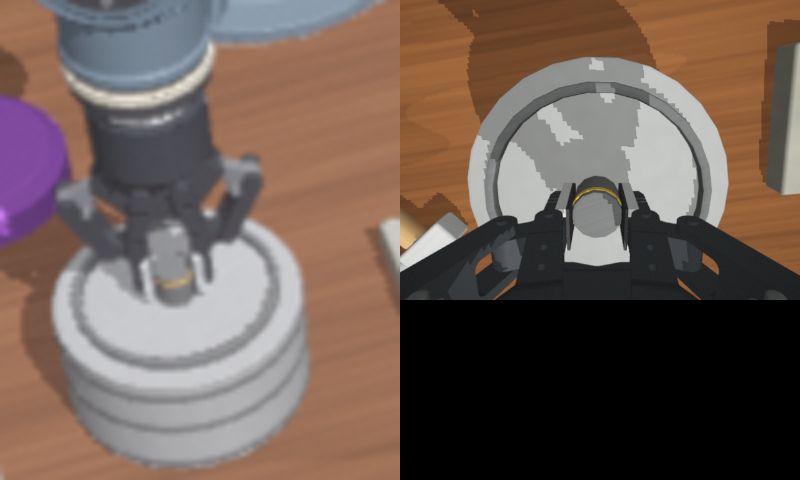

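Call:
move_arm([
  [[0,-0.5,0],0],
  [[0,-0.5,0],0],
  [[0,0,0],0],
])

```text
clock: 18.2
eef_pos: [0.4829, -0.1868, 0.2739]
orientation: [-0.532, -0.458, 0.464, 0.54]
force: [-0.7, 0.1, -3.9]
width: 0.0263
```

```bash
python3 look.py l17
```

```text
18.2 [ 0.4829 -0.1868  0.2739] [-0.5322 -0.458   0.4641  0.54  ] x [0.1497 0.9887 0.0006] y [-0.0138  0.0027 -0.9999] [-0.7005  0.1089 -3.9377] [0.0335 0.0028 0.008 ] 0.02629026584513628
```

View pics/l17.png

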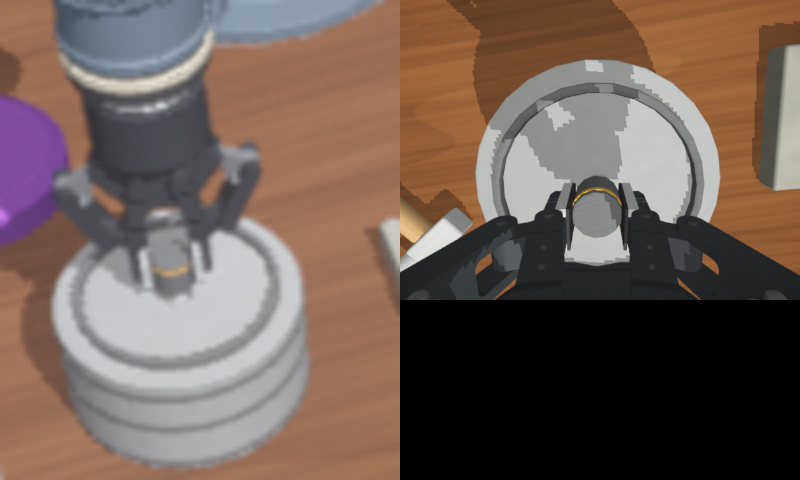

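Call:
move_arm([
  [[0,-0.5,0],0],
  [[0,-0.5,0],0],
  [[0,-0.5,0],0],
  [[0,-0.4,0],0],
  [[0,0,0],0],
])

```text
clock: 18.8
eef_pos: [0.483, -0.1868, 0.2941]
orientation: [-0.532, -0.458, 0.464, 0.54]
force: [-0.1, 0.3, -2.3]
width: 0.0261
```

```bash
python3 look.py l18
```

```text
18.8 [ 0.483  -0.1868  0.2941] [-0.532  -0.4579  0.4642  0.5402] x [0.1497 0.9887 0.0007] y [-0.0143  0.0029 -0.9999] [-0.1445  0.2851 -2.2977] [ 0.0131 -0.0659  0.017 ] 0.02606082933257422
```

View pics/l18.png

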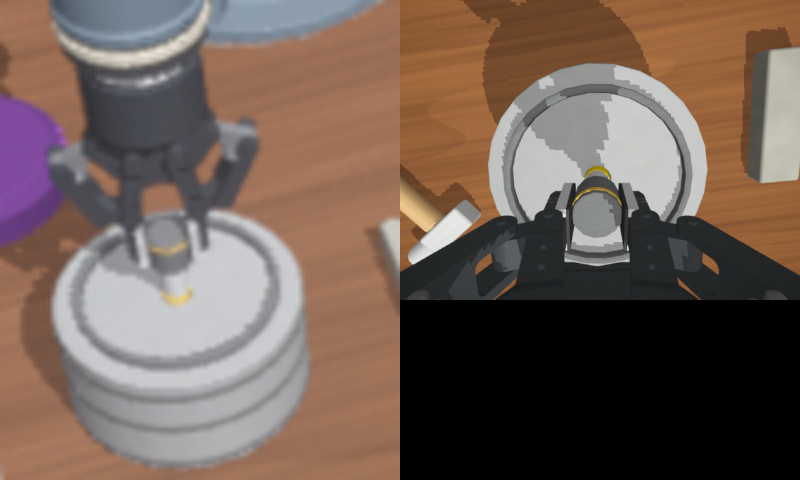

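The rod is 31 mm up and pulling freely, and the yellow band is partly out. About 15 mm remains.

Call:
move_arm([
  [[0,-0.5,0],0],
  [[0,-0.5,0],0],
  [[0,-0.4,0],0],
  [[0,0,0],0],
  [[0,0,0],0],
])

```text
clock: 19.4
eef_pos: [0.483, -0.1868, 0.3086]
orientation: [-0.532, -0.458, 0.464, 0.541]
force: [0.3, 0.2, -3.0]
width: 0.0257
```

```bash
python3 look.py l19; python3 - <<'E'
from h import *
s=manip.read_camera("scene")["img"];t=manip.read_camera("top")["img"];w=manip.read_camera("wrist")["img"]
cv2.imwrite("pics/f_scene.png",s[:,:,::-1]);cv2.imwrite("pics/f_top.png",t[:,:,::-1])
a=cv2.resize(s[210:290,220:310],(540,480),interpolation=cv2.INTER_CUBIC)
b=cv2.resize(w[220:340,260:370][:,:,:],(260,284),interpolation=cv2.INTER_CUBIC)
b=np.vstack([b,np.zeros((480-284,260,3),np.uint8)])
cv2.imwrite("pics/f_c.png",np.hstack([a,b])[:,:,::-1])
E
```

```text
19.4 [ 0.483  -0.1868  0.3086] [-0.5317 -0.4577  0.4644  0.5405] x [0.1497 0.9887 0.001 ] y [-0.0153  0.0034 -0.9999] [ 0.2625  0.1805 -2.9567] [-0.0473 -0.037   0.0214] 0.025733754950196006
```

View pics/f_c.png

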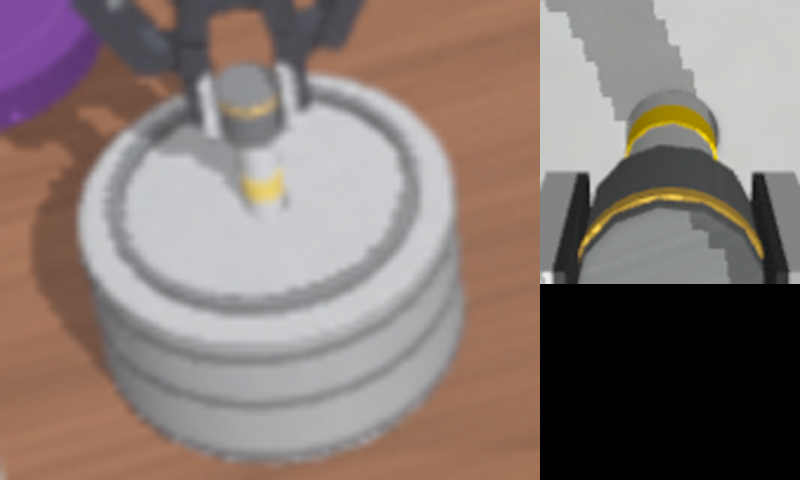

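View pics/f_scene.png

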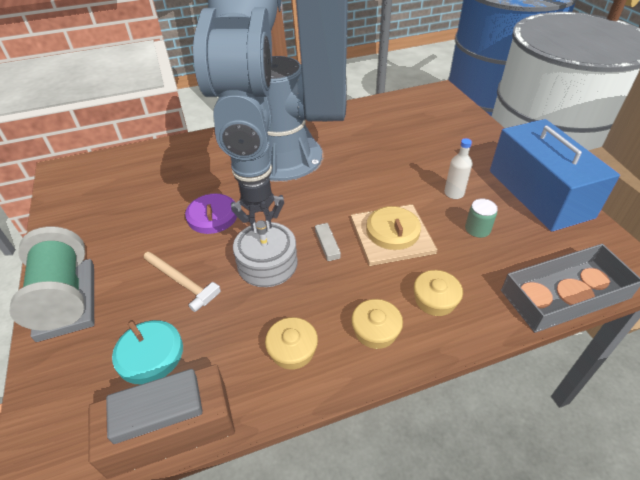

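```bash
python3 - <<'E'
from h import *
s=manip.observe();print(s["clock"],s["eef_pos"],s["width"],s["force"],abs(s["joint_velocities"]).max())
print(manip.close_job())
E
```

```text
19.65 [ 0.48290836 -0.18672095  0.30827866] 0.02606729466579728 [-0.74662155  0.46068742 -3.61931712] 0.0017234124229334096
the job is handed in; nothing more can be done
None
```

The cover is flat on the board, and the rod is drawn and held upright in the gripper with the right bands showing. I handed the job in at 19.65 s; no verdict was reported.

- **Tipping:** I pinched the grip with the fingers set only just closed and moved it along an arc. The cover turned in the pads about its opposite edge. A fit to the wrist picture gave a tilt of about 18.7° with that edge still in place.
- **Laying down:** I tightened the grip, lifted the cover off, and set the opposite edge on the board first. I then lowered the rest with a loosened grip and let go once it was down. The fit put it about 2 mm from the board's centre, and the pictures after release show it flat in the middle.
- **Rod:** The head came up about 45 mm by arm position, inside the 37 to 55 mm window. Vertical force during the pull stayed near the rod's weight (about 2 to 4 N), so nothing wedged. In the close-up the whole yellow band is clear with bare shank below it, and no red shows.
- **At hand-in:** The arm was still, and the rod was gripped (opening 26 mm). The gripper leans about 1°, while the rod looks upright. The other objects look unmoved in the scene picture.

**Disagreements:**
- The cover-pose fit read heights 5 to 8 mm low, so I relied on contact force for the set-down.
- That force briefly reached about 34 N as the cover seated. This was a push through the cover and is under the 40 N limit.
- I eased the arm up 2 mm before opening. The wrist force then read about the cover's weight, so it may have settled a millimetre or so on release.

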